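Bring a printing plate under the reading lens and hold the lens at focus

ROBOT

A 7-joint arm with a two-finger parallel gripper is mounted at the origin on the work surface. World frame = base frame: x ahead of the robot, y to its left, z up, the work surface at z = 0. Lengths are in m, angles in rad, forces in N, time in s.
With the tool pointing down it reaches from about 0.4 to 0.85 m from the base axis. Payload 10.4 kg.
Tool frame: the origin (TCP) lies between the finger pads; the fingertips stand 22 mm ahead of it and the grasp point (between the pads) lies 3 mm ahead of it; z points along the fingers, y is the line along which they close (so a half turn about z gives the same grasp; the last joint's range is limited). The gripper opens to 85 mm and grips with 20 to 120 N. Pads are 22 mm wide; open, the fingers measure 114 mm over their backs; the gripper's body (76 mm by 85 mm) begins 54 mm behind the grasp point. The pads swing forward as they close: fully open they stand 13 mm farther back than shut.
Start: joints at [-1.223, 0.332, -0.065, 1.46, 0.022, 1.35, -0.088], TCP at [0.226, 0.583, 0.253] pointing down, gripper open.
Joint ranges: [-2.6, 2.6], [-0.5, 2.12], [-1.47, 1.34], [0.16, 2.42], [-1.27, 4.41], [0.06, 2.06], [-2.6, 2.6]. Speed limits (rad/s): [2.22, 2.22, 2.79, 2.79, 3.14, 3.14, 3.14].

INTERFACE

Orientations are given as a unit quaternion [x, y, z, w].
In Python, from workcell import manip, camera, ticket, boxes_of, outline_of gives the robot as it stands.
- The arm moves only by the tool carry_out, never from a script. Its argument "deltas" is a list of rows, each a list of 5 numbers: the shift along the tool's x, y, z as a fraction of full scale, then the turn about the tool's z as a fraction of full scale, then the opening, from -1 (shut) to 1 (fully open), so that 0 is half open. In form: [[tx, ty, tz, spin, gripper], ...]. A call has 1 to 20 rows; each row is the pose to reach, as a shift and turn from the pose commanded when the call began, along the tool's axes at that moment; what a row does not reach only later rows make up. Full scale, the value 1, is 150 mm for a shift and 30 degrees for a turn. A row lasts 1/8 s, in which the tool goes at most 62.5 mm and 10.7 degrees, less where a joint would pass 70% of its speed; a pose out of reach is approached as far as the arm can. A call with a number of a shift or a turn outside -1 to 1 is refused whole. A call with a gripper value outside its range is refused whole. The fingers move at their own pace and stop on an object; "force" is the grip in N (left out, the last holds). Time passes only in rows, so rows that repeat a pose let the fingers close. It gives the time, the measured TCP pose, the force, the opening and the grip force at its end, in the units of the state.
- manip.get_obs(): the state, without advancing time (a new reading comes with each control period).
- camera(name): name is "scene" or "side" or "wrist"; returns a dict with "img" (420x560x3 uint8, red, green, blue), "depth" (420x560 float32, m along the optical axis (not along the pixel's ray), 0 where there is no reading), "vertical_fov" (degrees; the focal length in pixels is half the picture's height over the tangent of half this angle, whatever the lens; pixels are square), "cx", "cy" (the principal point, pixels), "k1" (the pictures are not rectified: a ray, as slopes to the right and down, at radius r is drawn at 1 + k1 r^2 times it, then the intrinsics apply), "R" (3x3) and "t" (3): a world point X has camera coordinates R X + t. Camera axes: x right, y down, z forward; pixel columns grow to the right and rows downward; lengths in m; the calibration is good to about 2 mm. A picture is of the moment at which its call begins.
- ticket.hand_in(): hands the job in; it is judged then, once.
Trained networks look in a picture, given as the dict that the camera call returned (one of the last four; its "shot" number tells which), for a name from the list of things; names that differ only in an ending like _2 or _b are one class to them, and where a whole thing is asked for, a point or a joint stands for the part that bears it (a point fixed in the world has none). Each returns a list of dicts, best first, with "conf" (0 to 1); they miss things now and then, are a little off and sometimes report something else, mostly with a low value. They report only what shows in the picture. A call takes as long as a camera call. They do not tell look-alikes from the thing itself.
- boxes_of(query, picture): "position" ([x, y, z] in m, in world coordinates, good to about 4 mm: the middle of the surface that is visible of it).
- outline_of(query, picture): "region" (420x560 bool, what is visible of it).
The state is a dict: "clock": time; "joint_pos": joint angles; "joint_velocities": joint speeds; "tau": joint torques, N m; "position": TCP position; "ee_rot": TCP orientation; "ft_force": force on the tool from outside, world axes, zero at the start; "torque": the same for the moment, N m; "grip_width": opening from 0.0 (shut) to 1.0 (fully open); "grasp_force": force on a finger pad.
Only numpy, scipy, OpenCV 4.12 (cv2) and the standard library are available. Lean on these libraries where they do the work, as an engineer would, in place of code of your own. Each camera call takes 0.05 s, during which the arm holds its last target. There are 200 camera calls.

TASK

First slide the round printing plate across the desk, flat and without lifting it, until it lies wholly on the round paper mat. Then pick up the reading lens and hold it level, centred over the plate, with the middle of its rim at the height of the gauge's brass pointer, touching nothing but your hand; finish while still holding it there, steady. Leave the pointer as it is set, and do not disturb the ink bottles, water jar, eraser or sharpener.

Things in the scene. Friction and masses are not known exactly. Their poses are not given: they have to be found in the camera images.
- plate_centre (a point): Centre (half-way up, 7 mm above the desk) of the loose round printing plate: a disc 96 mm in diameter and 14 mm thick, wooden backing with an engraved copper face on top, about 0.3 kg, lying flat on the bare desk. z up. Too wide for most grippers; it slides when pushed at its edge. It starts either on the left or on the right of the mat, the reading lens on the other side.
- mat_centre (a point): Centre of the round white paper mat, 130 mm in diameter, lying flat on the desk: paper-thin, so a plate slides onto it with no step. It is fixed. Its x axis points (horizontally) from the mat's centre to the height gauge: an upright steel post 10 mm in diameter and 194 mm tall, whose axis stands 125 mm from the mat's centre, on a round base 50 mm across and 12 mm high.
- pointer_tip (a point): Tip of the brass pointer of the height gauge, at half its thickness: a flat arm 12 mm wide and 4 mm thick that sticks out level, 40 mm from the post's axis towards the mat's centre (so its tip is 85 mm from that centre), on a 22 mm collar 18 mm tall that can slide on the post but stays where it is set. Its height above the desk is the focal height, 100 to 160 mm, set differently each time.
- loupe_grip (a point): Middle of the reading lens's dark wooden handle, half-way up (10 mm above the desk while it lies flat). The handle is a straight bar 110 mm long (along this frame's x), 22 mm wide (y) and 20 mm high (z, up). The whole lens weighs about 0.16 kg; it balances about 40 mm from here towards the lens. Grip the handle across its width.
- loupe_lens (a point): Centre of the reading lens's glass, at the middle of its rim's height (10 mm above the desk while it lies flat): a black rim 90 mm in outer diameter and 20 mm high round a clear glass, 105 mm along +x from loupe_grip, at the same height. z is normal to the glass and points up while it lies flat.
- loupe: The whole reading lens; origin on its underside, 10 mm below loupe_grip, same axes.
- station: The fixed paper mat and height gauge together; origin and axes as mat_centre.
- plate: The printing plate; origin at the centre of its underside.
- ink_a: Bystander: small dark ink bottle, 42 mm in diameter, 75 mm tall; origin at the centre of its underside; beyond and to the right of the mat.
- ink_b: Bystander: small amber ink bottle, 42 mm in diameter, 75 mm tall; origin at the centre of its underside; beyond and to the left of the mat.
- water_jar: Bystander: open glass jar, 72 mm in diameter, 95 mm tall; origin at the centre of its underside; beyond the mat.
- eraser: Bystander: white eraser 55 x 24 x 14 mm; origin at the centre of its underside; on the robot's side of the mat, to the right.
- sharpener: Bystander: metal pencil sharpener 28 x 18 x 14 mm; origin at the centre of its underside; on the robot's side of the mat, to the left.
There are look-alikes about, which are no part of the job. What is meant by the plate is not grey, and is the larger of those in its own colour.

How it is judged:
By the outcome, as a careful person would: the job done as asked, in the order asked, and still so for the second after the job is handed in, while the arm keeps its last pose, push and grip.
It also fails if it takes over 61 s, if anything falls off the work surface, if the arm or the gripper's body presses on something with over 40 N, if the wrist force passes 120 N, or if a joint passes its speed limit or range.

## Working session

There is one attempt and no reset: what is moved stays moved. The work goes in short steps, Python scripts to look and compute and a tool call to move; the robot and the scene stay as the last step left them, time stands still between calls to the robot, and variables do not carry over. Pictures are saved under pics/ and viewed, at most 13 in all, crops included, and the job is handed in when it is done.

Besides the shell and the picture viewer there is one more tool, called after "Emit:" as name([rows], argument=value, ...), one row to a line, values as JSON. carry_out: Moves the arm, as the interface text tells. Its arguments: {"type":"object","properties":{"deltas":{"type":"array","items":{"type":"array","items":{"type":"number"}}},"force":{"type":"number"}},"required":["deltas"]}

```bash
mkdir -p pics
cat > h.py <<'E'
import numpy as np, cv2
from workcell import manip, camera, ticket, boxes_of, outline_of
def K(c):
    f=210/np.tan(np.radians(c["vertical_fov"])/2)
    return f
def rays(c,uv):
    f=K(c); uv=np.atleast_2d(np.asarray(uv,float))
    d=(uv-[c["cx"],c["cy"]])/f; s=d.copy()
    for _ in range(20): s=d/(1+c["k1"]*(s**2).sum(1,keepdims=True))
    return np.c_[s,np.ones(len(s))]
def onplane(c,uv,z):
    r=rays(c,uv)@c["R"]; o=-c["R"].T@c["t"]
    return o+r*((z-o[2])/r[:,2])[:,None]
def cloud(c,m):
    v,u=np.nonzero(m&(c["depth"]>0)); r=rays(c,np.c_[u,v])
    return (r*c["depth"][v,u][:,None]-c["t"])@c["R"]
def proj(c,X):
    p=np.atleast_2d(X)@c["R"].T+c["t"]; s=p[:,:2]/p[:,2:]
    s=s*(1+c["k1"]*(s**2).sum(1,keepdims=True)); return s*K(c)+[c["cx"],c["cy"]]
def save(n,im): cv2.imwrite(f"pics/{n}.png",im[:,:,::-1])
E
python3 - <<'E'
from h import *
o=manip.get_obs(); print(o["clock"],o["position"],o["ee_rot"])
for n in ["scene","side"]:
    c=camera(n); save(n,c["img"]); print(n,c["vertical_fov"],c["k1"],-c["R"].T@c["t"])
    for q in ["plate","plate_centre","mat_centre","pointer_tip","loupe_grip","loupe_lens","station","ink_a","water_jar","eraser","sharpener"]:
        for d in boxes_of(q,c): 
            if d["conf"]>.2: print(q,round(d["conf"],2),np.round(d["position"],3),proj(c,d["position"]).round()[0])
E
```

```text
0.0 [0.22637187 0.5821891  0.25251476] [ 1.84349984e-01  9.82860399e-01 -7.14574002e-04 -9.92256031e-05]
scene 52.58056007634285 -0.11274761597919039 [ 0.96222455 -0.48369854  0.95696101]
plate 0.92 [ 0.427 -0.383  0.016] [135. 280.]
plate 0.83 [ 0.517 -0.239  0.015] [202. 263.]
plate 0.66 [ 0.369 -0.233  0.006] [166. 229.]
plate_centre 0.97 [ 0.43  -0.384  0.014] [135. 281.]
plate_centre 0.91 [ 0.52  -0.236  0.017] [204. 262.]
plate_centre 0.76 [ 0.37  -0.231  0.008] [167. 229.]
mat_centre 0.94 [ 0.546  0.032 -0.002] [283. 205.]
pointer_tip 0.59 [0.648 0.039 0.119] [317. 198.]
loupe_grip 0.69 [0.592 0.261 0.016] [346. 162.]
loupe_lens 0.78 [0.592 0.265 0.013] [347. 161.]
station 0.68 [ 0.519 -0.236  0.013] [204. 263.]
station 0.65 [ 0.552  0.036 -0.   ] [285. 205.]
ink_a 0.88 [0.768 0.205 0.047] [389. 200.]
ink_a 0.68 [ 0.776 -0.203  0.046] [293. 314.]
water_jar 0.96 [0.78  0.002 0.058] [349. 252.]
eraser 0.69 [ 0.377 -0.134  0.012] [195. 206.]
side 43.652709295725245 -0.057145929662845325 [ 0.17137054 -0.69434189  0.78933016]
plate 0.76 [ 0.363 -0.234  0.014] [232. 332.]
plate 0.65 [ 0.511 -0.243  0.017] [307. 297.]
plate 0.59 [ 0.425 -0.388  0.018] [314. 384.]
plate_centre 0.76 [ 0.359 -0.237  0.003] [232. 338.]
plate_centre 0.73 [ 0.51  -0.245  0.016] [307. 299.]
plate_centre 0.71 [ 0.419 -0.389  0.018] [311. 387.]
mat_centre 0.84 [ 0.549  0.03  -0.002] [250. 207.]
pointer_tip 0.69 [0.64  0.033 0.123] [286. 147.]
loupe_grip 0.82 [0.589 0.259 0.013] [218. 141.]
loupe_lens 0.98 [0.587 0.261 0.013] [217. 141.]
station 0.9 [ 0.545  0.034 -0.002] [248. 207.]
ink_a 0.72 [ 0.762 -0.202  0.043] [400. 220.]
ink_a 0.57 [0.759 0.207 0.039] [289. 122.]
water_jar 0.92 [ 0.768 -0.017  0.069] [348. 159.]
water_jar 0.74 [0.587 0.261 0.013] [217. 141.]
eraser 0.68 [ 0.376 -0.138  0.016] [214. 290.]
```

View pics/scene.png

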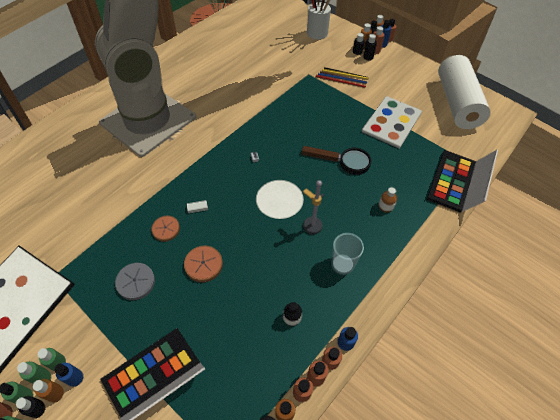

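View pics/side.png

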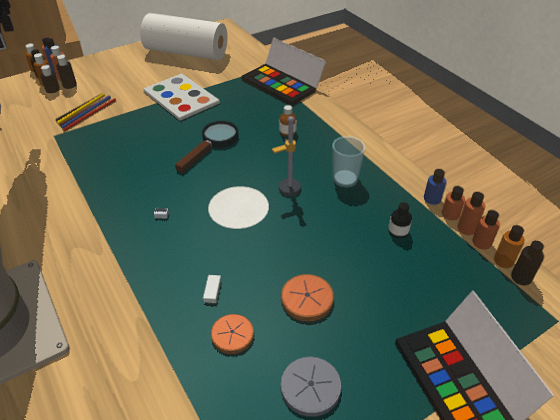

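The scene shows a dark mat. Candidates for the plate are a large copper disc at (203,263), a small copper disc at (166,229) and a grey disc at (135,281). The large copper one at (203,263) fits the description. The lens is at (355,160), with its handle running to (305,152). The white mat is at (280,199) and the gauge post at (317,205).

```bash
cat > meas.py <<'E'
from h import *
def best(q,c,near,z,thr=.1):
    out=[]
    for d in outline_of(q,c):
        v,u=np.nonzero(d["region"]); p=onplane(c,[u.mean(),v.mean()],z)[0]
        if np.hypot(*(p[:2]-near))<thr: out.append(d["region"])
    return out
def circ(c,m,z):
    k,_=cv2.findContours(m.astype(np.uint8),cv2.RETR_EXTERNAL,cv2.CHAIN_APPROX_NONE)
    k=max(k,key=len)[:,0]; P=onplane(c,k,z)[:,:2].astype(np.float32)
    (x,y),r=cv2.minEnclosingCircle(P); return np.round([x,y,r],4),np.round(P.mean(0),4)
E
python3 - <<'E'
from meas import *
for n in ["scene","side"]:
    c=camera(n)
    for m in best("plate",c,(.515,-.24),.014): print(n,"plate",circ(c,m,.014), circ(c,m,.007))
    for m in best("station",c,(.58,.032),0)[:1]+best("mat_centre",c,(.549,.032),0)[:1]: print(n,"stn",circ(c,m,0))
    w=(c["img"].min(2)>150).astype(np.uint8); nn,L=cv2.connectedComponents(w); u,v=proj(c,[.549,.032,0])[0].round().astype(int)
    m=L==L[v,u]; print("mat col",circ(c,m,0))
    for m in best("loupe",c,(.56,.24),.02,.15)[:1]:
        P=cloud(c,m)[:,:]; print("loupe",m.sum(),circ(c,m,.02)); 
        v,u=np.nonzero(m); X=onplane(c,np.c_[u,v],.02)[:,:2]
        mu=X.mean(0); e=np.linalg.svd(X-mu,full_matrices=False)[2][0]; e*=np.sign(e[1]) if abs(e[1])>.3 else 1
        s=(X-mu)@e; 
        for lo in np.arange(s.min(),s.max(),.02):
            k=(s>=lo)&(s<lo+.02); t=(X[k]-mu)@[-e[1],e[0]]; print("  s",lo.round(3),"centre",(mu+e*(lo+.01)+np.array([-e[1],e[0]])*(t.min()+t.max())/2).round(4),"w",np.ptp(t).round(3))
    for q in ["pointer_tip"]:
        h=c["img"].astype(int); 
        P=cloud(c,np.ones((420,560),bool)); v,u=np.nonzero(c["depth"]>0); rgb=h[v,u]
        k=(P[:,2]>.07)&(P[:,2]<.21)&(np.hypot(P[:,0]-.66,P[:,1]-.035)<.06)
        Q=P[k];C=rgb[k]; br=(C[:,0]-C[:,2]>50)
        print("brass",br.sum(),Q[br].min(0).round(4),Q[br].max(0).round(4)); st=~br; print("steel",np.median(Q[st],0).round(4),st.sum())
        B=Q[br]; arm=B[B[:,0]<np.percentile(B[:,0],40)]; print("arm med",np.median(arm,0).round(4), "pixels",proj(c,np.median(arm,0)))
    save(n+"_crop",cv2.resize(c["img"][(120 if n=="scene" else 100):][:200,120:400],None,fx=2.8,fy=2.8)[:600,:800])
E
```

```text
scene plate (array([ 0.5184, -0.2367,  0.0515]), array([ 0.5191, -0.2393], dtype=float32)) (array([ 0.5151, -0.2348,  0.0519]), array([ 0.5158, -0.2375], dtype=float32))
scene stn (array([0.5689, 0.0567, 0.1091]), array([0.5744, 0.0653], dtype=float32))
scene stn (array([0.5692, 0.0569, 0.1089]), array([0.5747, 0.0645], dtype=float32))
mat col (array([0.5254, 0.0429, 0.0649]), array([0.5265, 0.0422], dtype=float32))
loupe 1054 (array([0.5611, 0.2533, 0.1012]), array([0.5658, 0.2565], dtype=float32))
  s -0.124 centre [0.4789 0.2141] w 0.035
  s -0.104 centre [0.497  0.2226] w 0.036
  s -0.084 centre [0.5147 0.2318] w 0.037
  s -0.064 centre [0.5328 0.2403] w 0.036
  s -0.044 centre [0.5509 0.2488] w 0.037
  s -0.024 centre [0.5689 0.2576] w 0.048
  s -0.004 centre [0.5875 0.2652] w 0.095
  s 0.016 centre [0.605  0.2749] w 0.104
  s 0.036 centre [0.6219 0.2858] w 0.104
  s 0.056 centre [0.6397 0.2949] w 0.094
  s 0.076 centre [0.6592 0.3006] w 0.023
brass 106 [0.612  0.0201 0.1177] [0.6617 0.042  0.1426]
steel [0.6532 0.0288 0.1385] 146
arm med [0.623  0.0347 0.1232] pixels [[308.1750
[... 352 characters left out ...]
)
loupe 1288 (array([0.5476, 0.2587, 0.1097]), array([0.5587, 0.2537], dtype=float32))
  s -0.126 centre [0.4636 0.2067] w 0.033
  s -0.106 centre [0.4813 0.216 ] w 0.035
  s -0.086 centre [0.4999 0.2237] w 0.034
  s -0.066 centre [0.5175 0.2332] w 0.036
  s -0.046 centre [0.5358 0.2415] w 0.036
  s -0.026 centre [0.5558 0.2465] w 0.05
  s -0.006 centre [0.5755 0.2523] w 0.078
  s 0.014 centre [0.5905 0.2665] w 0.096
  s 0.034 centre [0.6066 0.2787] w 0.102
  s 0.054 centre [0.6219 0.2924] w 0.094
  s 0.074 centre [0.637  0.3064] w 0.072
brass 155 [0.6114 0.0203 0.1142] [0.6607 0.0518 0.1388]
steel [0.6482 0.0287 0.1459] 215
arm med [0.6227 0.0327 0.1255] pixels [[278.90495949 148.70997994]]
```

View pics/scene_crop.png

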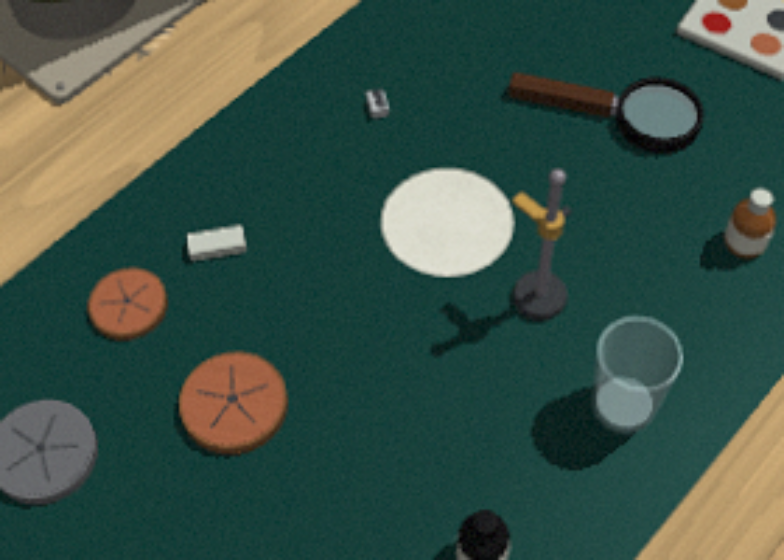

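```bash
cat > plan.py <<'E'
import numpy as np
def plan(x,y,z,a,W):
    for X,Y,Z,A in W:
        t=np.radians(a); ty=np.array([np.cos(t),np.sin(t)]); tx=np.array([-ty[1],ty[0]])*1.0
        d=np.array([X-x,Y-y]); r=[d@tx/.15,d@ty/.15,-(Z-z)/.15,-(A-a)/30]
        print((X,Y,Z,A),np.round(r,3), "BAD" if max(map(abs,r))>1 else ""); x,y,z,a=X,Y,Z,A
def now():
    from workcell import manip
    from scipy.spatial.transform import Rotation as R
    o=manip.get_obs(); M=R.from_quat(o["ee_rot"]).as_matrix(); p=o["position"]
    print("t",o["clock"],p.round(4),"toolx",M[:,0].round(3),"z",M[:,2].round(3)); return (*p,np.degrees(np.arctan2(M[1,1],M[0,1])))
E
python3 - <<'E'
from plan import *
s=now(); print(s[3])
plan(*s,[(.34,.49,.25,50),(.45,.38,.25,30),(.52,.25,.25,10),(.54,.11,.25,-2),(.54,-.03,.25,-2),(.53,-.17,.25,-2),(.515,-.312,.25,-2),(.515,-.312,.12,-2),(.515,-.312,.025,-2)])
E
```

```text
t 1.7 [0.2264 0.5825 0.2533] toolx [-0.932  0.362  0.   ] z [-0.  0. -1.]
68.75525504705338
(0.34, 0.49, 0.25, 50) [-0.929 -0.301  0.022  0.625] 
(0.45, 0.38, 0.25, 30) [-1.033 -0.09  -0.     0.667] BAD
(0.52, 0.25, 0.25, 10) [-0.984 -0.029 -0.     0.667] 
(0.54, 0.11, 0.25, -2) [-0.942 -0.031 -0.     0.4  ] 
(0.54, -0.03, 0.25, -2) [-0.933  0.033 -0.     0.   ] 
(0.53, -0.17, 0.25, -2) [-0.935 -0.034 -0.     0.   ] 
(0.515, -0.312, 0.25, -2) [-0.95  -0.067 -0.     0.   ] 
(0.515, -0.312, 0.12, -2) [0.    0.    0.867 0.   ] 
(0.515, -0.312, 0.025, -2) [0.    0.    0.633 0.   ]
```

Emit:
carry_out([
  [-0.93,-0.3,0.02,0.62,1],
  [-0.93,-0.3,0.02,0.62,1],
  [-0.93,-0.3,0.02,0.62,1],
])

```text
clock: 2.08
position: [0.3441, 0.4868, 0.2506]
ee_rot: [0.344, 0.939, -0.0, 0.001]
ft_force: [-0.6, 0.6, -0.3]
grip_width: 0.999
grasp_force: 0.0
```

Emit:
carry_out([
  [-1,-0.09,0,0.67,0],
  [-1,-0.09,0,0.67,0],
  [-1,-0.09,0,0.67,0],
])

```text
clock: 2.45
position: [0.4498, 0.3799, 0.2507]
ee_rot: [0.503, 0.864, 0.0, 0.001]
ft_force: [-0.9, 0.2, -0.1]
grip_width: 0.502
grasp_force: 0.0
```

Emit:
carry_out([
  [-0.98,-0.03,0,0.67,0],
  [-0.98,-0.03,0,0.67,0],
  [-0.98,-0.03,0,0.67,0],
])

```text
clock: 2.82
position: [0.5184, 0.2496, 0.2507]
ee_rot: [0.646, 0.763, 0.0, 0.001]
ft_force: [-0.3, 1.3, 0.5]
grip_width: 0.498
grasp_force: 0.0
```

Emit:
carry_out([
  [-0.94,-0.03,0,0.4,0],
  [-0.94,-0.03,0,0.4,0],
  [-0.94,-0.03,0,0.4,0],
])

```text
clock: 3.2
position: [0.537, 0.1096, 0.2508]
ee_rot: [0.722, 0.692, 0.0, 0.001]
ft_force: [0.2, 0.6, 0.5]
grip_width: 0.501
grasp_force: 0.0
```

Emit:
carry_out([
  [-0.93,0.03,0,0,0],
  [-0.93,0.03,0,0,0],
  [-0.93,0.03,0,0,0],
])

```text
clock: 3.58
position: [0.5357, -0.0293, 0.2507]
ee_rot: [0.721, 0.692, 0.0, 0.0]
ft_force: [-0.2, 1.1, -0.1]
grip_width: 0.504
grasp_force: 0.0
```

Run:
```python
from plan import *
from meas import *
s=now(); print(s[3])
c=camera("wrist"); save("w1",c["img"]); print(-c["R"].T@c["t"])
for m in best("plate",c,(.515,-.24),.014): print(m.sum(),circ(c,m,.014), circ(c,m,.007))
w=(c["img"].min(2)>150).astype(np.uint8); nn,L=cv2.connectedComponents(w); u,v=proj(c,[.526,.044,0])[0].round().astype(int); print(u,v)
if 0<=u<560 and 0<=v<420: print("mat col",circ(c,(L==L[v,u]),0))
plan(*s,[(.53,-.17,.25,-2),(.515,-.312,.25,-2),(.515,-.312,.12,-2)])
```

```text
t 3.575 [ 0.5357 -0.0293  0.2507] toolx [ 0.041  0.999 -0.001] z [ 0.001 -0.001 -1.   ]
-2.351778502250028
[0.53865755 0.05553114 0.37174081]
3479 (array([ 0.5158, -0.2329,  0.0522]), array([ 0.5156, -0.2314], dtype=float32)) (array([ 0.5154, -0.2385,  0.0532]), array([ 0.5152, -0.2371], dtype=float32))
272 111
mat col (array([0.5258, 0.0433, 0.0657]), array([0.5257, 0.0453], dtype=float32))
(0.53, -0.17, 0.25, -2) [-0.939  0.001  0.005 -0.012] 
(0.515, -0.312, 0.25, -2) [-0.95  -0.067 -0.     0.   ] 
(0.515, -0.312, 0.12, -2) [0.    0.    0.867 0.   ]
```

View pics/w1.png

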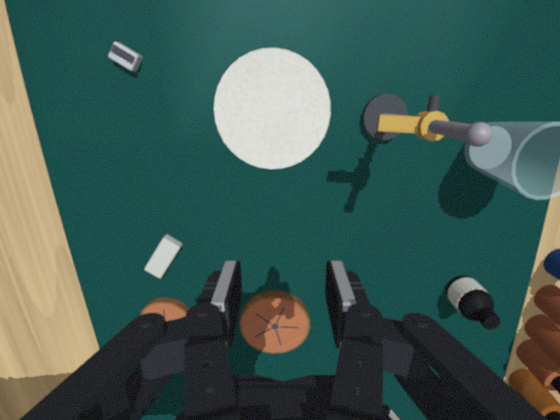

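The wrist view shows the large copper disc at (275,323), with the smaller one partly hidden at (165,308). The mat is at (272,108) and the brass tip at (379,124). The choice stands, so I go behind the plate.

Emit:
carry_out([
  [-0.94,0,0,0,0],
  [-0.94,0,0,0,0],
  [-0.94,0,0,0,0],
])

```text
clock: 4.05
position: [0.5307, -0.1681, 0.2504]
ee_rot: [0.721, 0.693, -0.0, 0.0]
ft_force: [0.4, 0.6, -0.9]
grip_width: 0.499
grasp_force: 0.0
```

Emit:
carry_out([
  [-0.97,-0.07,0,0,0],
  [-0.97,-0.07,0,0,0],
  [-0.97,-0.07,0,0,0],
])

```text
clock: 4.42
position: [0.5151, -0.3126, 0.25]
ee_rot: [0.72, 0.694, -0.0, -0.0]
ft_force: [-0.2, 1.0, -0.5]
grip_width: 0.501
grasp_force: 0.0
```

Emit:
carry_out([
  [0,0,0.9,0,0],
  [0,0,0.9,0,0],
  [0,0,0.9,0,0],
  [0,0,0.9,0,0],
])

```text
clock: 4.92
position: [0.5164, -0.3101, 0.1162]
ee_rot: [0.719, 0.695, 0.0, 0.0]
ft_force: [-0.4, 0.3, 0.4]
grip_width: 0.503
grasp_force: 0.0
```

Run:
```python
from plan import *
from meas import *
s=now(); print(s[3])
c=camera("wrist"); save("w2",c["img"])
for m in best("plate",c,(.515,-.24),.014): print(m.sum(),circ(c,m,.014))
plan(*s,[(.515,-.315,.025,-2.2),(.526,.0437-.052-.06,.025,-2.2)])
```

```text
t 4.925 [ 0.5164 -0.3101  0.1162] toolx [0.034 0.999 0.   ] z [ 0.  0. -1.]
-1.9443055687964905
16321 (array([ 0.5151, -0.2366,  0.0486]), array([ 0.5152, -0.2346], dtype=float32))
(0.515, -0.315, 0.025, -2.2) [-0.033 -0.008  0.608  0.009] 
(0.526, -0.0683, 0.025, -2.2) [ 1.646  0.01  -0.    -0.   ] BAD
```

View pics/w2.png

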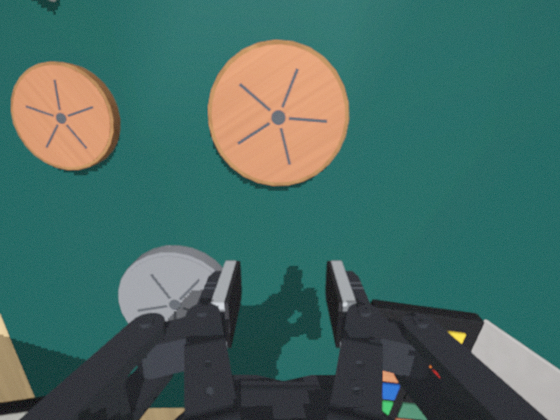

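Close view: the large copper plate at (278,115) is ahead of the fingers. The grey disc at (175,295) is beside the left finger but clear of it. I descend.

Emit:
carry_out([
  [-0.03,-0.01,0.4,0,0],
  [-0.03,-0.01,0.6,0,0],
  [-0.03,-0.01,0.61,0,0],
  [-0.03,-0.01,0.61,0,0],
])

```text
clock: 5.52
position: [0.515, -0.3162, 0.0262]
ee_rot: [0.72, 0.694, 0.001, 0.002]
ft_force: [0.0, 0.6, 0.1]
grip_width: 0.502
grasp_force: 0.0
```

Run:
```python
from plan import *
from meas import *
s=now(); print(s[3])
plan(*s,[(.5205,-.19,.025,-2.2),(.526,-.0683,.025,-2.2)])
```

```text
t 5.525 [ 0.515  -0.3162  0.0262] toolx [ 0.035  0.999 -0.001] z [ 0.003 -0.001 -1.   ]
-2.0337647844792466
(0.5205, -0.19, 0.025, -2.2) [0.842 0.007 0.008 0.006] 
(0.526, -0.0683, 0.025, -2.2) [ 0.812  0.005 -0.    -0.   ]
```

Push slowly, about 10 mm per row.

Emit:
carry_out([
  [0.06,0,0,0,0],
  [0.12,0,0,0,0],
  [0.17,0,0,0,0],
  [0.22,0,0,0,0],
  [0.27,0,0,0,0],
  [0.32,0,0,0,0],
  [0.37,0,0,0,0],
  [0.42,0,0,0,0],
  [0.47,0,0,0,0],
  [0.52,0,0,0,0],
  [0.57,0,0,0,0],
  [0.62,0,0,0,0],
  [0.67,0,0,0,0],
  [0.72,0.01,0,0,0],
  [0.78,0.01,0,0,0],
  [0.84,0.01,0,0,0],
])

```text
clock: 7.52
position: [0.5195, -0.1889, 0.0237]
ee_rot: [0.72, 0.694, 0.0, -0.0]
ft_force: [-0.3, -1.7, 2.4]
grip_width: 0.498
grasp_force: 1.4
```

Emit:
carry_out([
  [0.06,0,0,0,0],
  [0.12,0,0,0,0],
  [0.18,0,0,0,0],
  [0.24,0,0,0,0],
  [0.3,0,0,0,0],
  [0.36,0,0,0,0],
  [0.42,0,0,0,0],
  [0.48,0,0,0,0],
  [0.54,0,0,0,0],
  [0.6,0,0,0,0],
  [0.66,0,0,0,0],
  [0.71,0,0,0,0],
  [0.76,0,0,0,0],
  [0.81,0,0,0,0],
  [0.81,0,0,0,0],
])

```text
clock: 9.4
position: [0.5239, -0.0673, 0.0237]
ee_rot: [0.719, 0.695, 0.0, -0.0]
ft_force: [0.1, 0.4, 1.0]
grip_width: 0.501
grasp_force: 0.0
```

Run:
```python
from plan import *
from meas import *
s=now(); print(s[3])
for n in ["scene","side","wrist"]:
    c=camera(n)
    for m in best("plate",c,(.525,-.02),.014): print(n,m.sum(),circ(c,m,.014),circ(c,m,.007))
```

```text
t 9.4 [ 0.5239 -0.0673  0.0237] toolx [0.035 0.999 0.001] z [-0.     0.001 -1.   ]
-1.9833641691782358
scene 397 (array([ 0.536 , -0.0103,  0.049 ]), array([ 0.5441, -0.0037], dtype=float32)) (array([ 0.5329, -0.0067,  0.0494]), array([ 5.41e-01, -1.00e-04], dtype=float32))
side 329 (array([ 0.5368, -0.0479,  0.0313]), array([ 0.5357, -0.0477], dtype=float32)) (array([ 0.5401, -0.0421,  0.0316]), array([ 0.5389, -0.0419], dtype=float32))
wrist 40336 (array([ 0.5255, -0.0127,  0.0481]), array([ 0.5254, -0.0098], dtype=float32)) (array([ 0.5254, -0.0142,  0.0507]), array([ 0.5253, -0.0112], dtype=float32))
```

Emit:
carry_out([
  [0.06,0,0,0,0],
  [0.12,0,0,0,0],
  [0.17,0,0,0,0],
  [0.22,0,0,0,0],
  [0.27,-0.01,0,0,0],
  [0.31,-0.01,0,0,0],
  [0.345,-0.01,0,0,0],
  [0.375,-0.01,0,0,0],
  [0.375,-0.01,0,0,0],
])

```text
clock: 10.82
position: [0.5244, -0.0114, 0.0238]
ee_rot: [0.719, 0.695, 0.0, -0.0]
ft_force: [-0.4, -0.3, 1.0]
grip_width: 0.502
grasp_force: 0.0
```

Emit:
carry_out([
  [-0.1,0,0,0,0],
  [-0.2,0,0,0,0],
  [-0.2,0,-0.5,0,0],
  [-0.2,0,-1,0,0],
  [-0.2,0,-1,0,0],
  [-0.2,0,-1,0,0],
])

```text
clock: 11.58
position: [0.5242, -0.0432, 0.1757]
ee_rot: [0.72, 0.694, 0.002, 0.001]
ft_force: [0.4, 0.3, -0.3]
grip_width: 0.501
grasp_force: 0.0
```

Emit:
carry_out([
  [0,-0.3,-0.5,0,1],
  [0,-0.3,-0.5,0,1],
  [0,-0.3,-0.5,0,1],
])

```text
clock: 11.95
position: [0.4781, -0.0409, 0.2491]
ee_rot: [0.72, 0.694, 0.001, -0.0]
ft_force: [0.1, 0.4, -1.3]
grip_width: 0.998
grasp_force: 0.0
```

Run:
```python
from plan import *
from meas import *
s=now(); print(s[3])
for n in ["scene","side","wrist"]:
    c=camera(n)
    for m in best("plate",c,(.525,.04),.014): print(n,m.sum(),circ(c,m,.014),circ(c,m,.007))
    if n!="wrist":
        for q in ["loupe_lens","loupe_grip"]:
            for d in boxes_of(q,c)[:1]: print(q,d["conf"],d["position"])
save("w3",c["img"])
```

```text
t 11.95 [ 0.4781 -0.0409  0.2491] toolx [0.036 0.999 0.001] z [ 0.001  0.001 -1.   ]
-2.0725345584167774
scene 866 (array([0.5295, 0.0371, 0.0521]), array([0.5296, 0.0379], dtype=float32)) (array([0.5263, 0.041 , 0.0524]), array([0.5264, 0.0418], dtype=float32))
loupe_lens 0.57 [0.594, 0.2638, 0.0141]
loupe_grip 0.89 [0.5926, 0.2636, 0.014]
side 1235 (array([0.5237, 0.0382, 0.0549]), array([0.5243, 0.038 ], dtype=float32)) (array([0.5268, 0.0449, 0.0554]), array([0.5275, 0.0446], dtype=float32))
loupe_lens 0.62 [0.5899, 0.2548, 0.0116]
loupe_grip 0.72 [0.5938, 0.2518, 0.0115]
wrist 6745 (array([0.5257, 0.0428, 0.0489]), array([0.526 , 0.0443], dtype=float32)) (array([0.5266, 0.0427, 0.0499]), array([0.5269, 0.0443], dtype=float32))
```

View pics/w3.png

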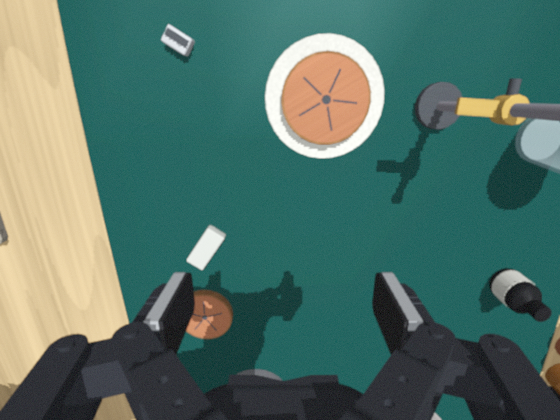

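The plate at (326,98) lies wholly on the white mat, centred within about 2 mm. The brass pointer tip is at (459,107). Next I go to the lens.

Run:
```python
from plan import *
s=now()
plan(*s,[(.465,.08,.25,-28),(.47,.2,.25,-50),(.47,.2,.25,-64.5)])
```

```text
t 12.45 [ 0.4783 -0.0403  0.2484] toolx [ 0.036  0.999 -0.   ] z [-0.001 -0.    -1.   ]
(0.465, 0.08, 0.25, -28) [ 0.799 -0.117 -0.011  0.865] 
(0.47, 0.2, 0.25, -50) [ 0.722 -0.346 -0.     0.733] 
(0.47, 0.2, 0.25, -64.5) [ 0.     0.    -0.     0.483]
```

Emit:
carry_out([
  [0.8,-0.12,-0.01,0.86,1],
  [0.8,-0.12,-0.01,0.86,1],
  [0.8,-0.12,-0.01,0.86,1],
])

```text
clock: 12.82
position: [0.464, 0.0837, 0.2501]
ee_rot: [0.857, 0.516, -0.0, -0.0]
ft_force: [0.3, -0.3, -0.6]
grip_width: 1.001
grasp_force: 0.0
```

Emit:
carry_out([
  [0.72,-0.35,0,0.73,1],
  [0.72,-0.35,0,0.73,1],
  [0.72,-0.35,0,0.73,1],
])

```text
clock: 13.2
position: [0.4675, 0.2053, 0.2496]
ee_rot: [0.938, 0.346, -0.0, -0.0]
ft_force: [0.3, -1.5, -1.4]
grip_width: 0.997
grasp_force: 0.0
```

Emit:
carry_out([
  [0,0,0,0.48,1],
  [0,0,0,0.48,1],
  [0,0,0,0.48,1],
])

```text
clock: 13.58
position: [0.4687, 0.1997, 0.2502]
ee_rot: [0.975, 0.224, -0.0, 0.0]
ft_force: [0.0, -0.5, 0.9]
grip_width: 1.001
grasp_force: 0.0
```

```bash
cat > lens.py <<'E'
from meas import *
def handle(c,show=False):
    im=c["img"].astype(int); v,u=np.mgrid[:420,:560]
    X=onplane(c,np.c_[u.ravel(),v.ravel()],.02)[:,:2].reshape(420,560,2)
    m=best("loupe",c,(.56,.24),.02,.15); m=m[0] if m else np.ones((420,560),bool)
    m=cv2.dilate(m.astype(np.uint8),np.ones((7,7)))>0
    h=m&(im[...,0]-im[...,1]>12)&(im[...,0]-im[...,2]>15)&(np.hypot(X[...,0]-.5,X[...,1]-.22)<.09)
    n,L,st,_=cv2.connectedComponentsWithStats(h.astype(np.uint8)); h=L==1+np.argmax(st[1:,4])
    Z=cloud(c,h)[:,2]
    (cx,cy),(w,l),a=cv2.minAreaRect(X[h].astype(np.float32))
    b=cv2.boxPoints(((cx,cy),(w,l),a)); e=b[1]-b[0] if np.hypot(*(b[1]-b[0]))>np.hypot(*(b[2]-b[1])) else b[2]-b[1]
    e/=np.hypot(*e); e*=np.sign(e[0])
    print("handle",h.sum(),"ctr",round(cx,4),round(cy,4),"size",round(w,4),round(l,4),"ang",np.degrees(np.arctan2(e[1],e[0])).round(2),"z",np.median(Z).round(4))
    d=m&(im.max(2)<45)&~h
    return h
E
python3 - <<'E'
from plan import *
from lens import *
s=now(); print(s[3])
c=camera("wrist"); save("w4",c["img"]); handle(c)
for q in ["loupe_lens","loupe_grip"]:
    for d in boxes_of(q,c)[:1]: print(q,d["conf"],d["position"])
P=cloud(c,np.ones((420,560),bool)); v,u=np.nonzero(c["depth"]>0); C=c["img"][v,u].astype(int)
k=(np.hypot(P[:,0]-.64,P[:,1]-.032)<.06)&(P[:,2]>.08)&(C[:,0]-C[:,2]>40); print("brass",k.sum(), P[k].min(0) if k.any() else "",np.percentile(P[k][:,2],[5,25,50,75,95]) if k.any() else "")
k=(np.hypot(P[:,0]-.55,P[:,1]-.15)<.03); print("desk z",np.median(P[k][:,2]))
E
```

```text
t 13.575 [0.4687 0.1997 0.2502] toolx [ 0.9    0.436 -0.   ] z [-0. -0. -1.]
-64.12157257769356
handle 2046 ctr 0.5141 0.2424 size 0.1074 0.0212 ang 25.53 z 0.0203
loupe_lens 0.8 [0.5861, 0.2656, 0.013]
loupe_grip 0.74 [0.5875, 0.2634, 0.0141]
brass 328 [0.61004553 0.0294499  0.11946934] [0.12117467 0.12313114 0.12401448 0.1245468  0.12531311]
desk z 0.0007593632408330138
```

View pics/w4.png

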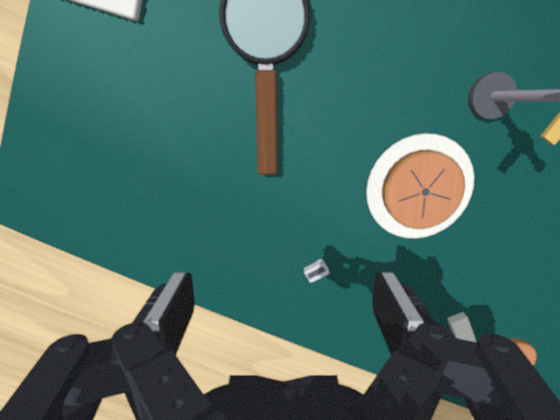

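The lens is in view: handle from (266,70) to (268,173), rim around (266,15). The handle centre comes out at (0.514, 0.242), angle 25.5°. I grip 20 mm nearer the lens.

Run:
```python
from plan import *
s=now()
plan(*s,[(.5322,.251,.105,-64.5),(.5322,.251,.024,-64.5)])
```

```text
t 13.775 [0.4687 0.2001 0.2503] toolx [0.899 0.437 0.   ] z [-0.  0. -1.]
(0.5322, 0.251, 0.105, -64.5) [ 0.529 -0.12   0.969  0.014] 
(0.5322, 0.251, 0.024, -64.5) [ 0.    0.    0.54 -0.  ]
```

Emit:
carry_out([
  [0.53,-0.12,0.2,0.01,0.2],
  [0.53,-0.12,0.6,0.01,0.2],
  [0.53,-0.12,0.97,0.01,0.2],
  [0.53,-0.12,0.97,0.01,0.2],
])

```text
clock: 14.28
position: [0.5297, 0.2497, 0.1007]
ee_rot: [0.975, 0.222, -0.004, 0.002]
ft_force: [0.5, 0.5, 1.3]
grip_width: 0.603
grasp_force: 0.0
```

Run:
```python
from plan import *
from lens import *
s=now(); print(s[3])
c=camera("wrist"); handle(c); save("w5",c["img"])
plan(*s,[(.5322,.251,.025,-64.5)])
```

```text
t 14.275 [0.5297 0.2497 0.1007] toolx [ 0.902  0.432 -0.009] z [-0.007 -0.005 -1.   ]
-64.3974332508508
handle 4211 ctr 0.5156 0.2432 size 0.111 0.0212 ang 25.83 z 0.0203
(0.5322, 0.251, 0.025, -64.5) [ 0.019 -0.     0.505  0.003]
```

View pics/w5.png

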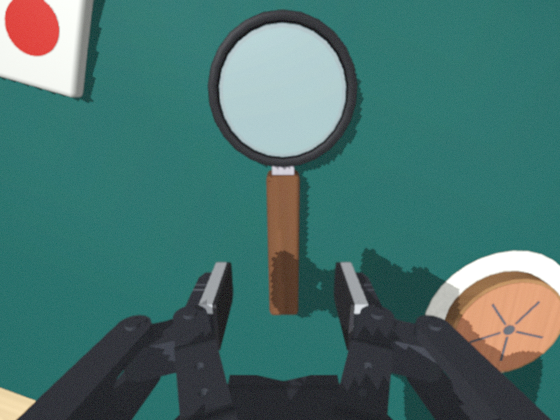

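The handle, (268–298, 175–315), is centred between the pads. I descend, close and lift a little.

Emit:
carry_out([
  [0.02,0,0.3,0,0.2],
  [0.02,0,0.48,0,0.2],
  [0.02,0,0.5,0,0.2],
  [0.02,0,0.5,0,0.2],
])

```text
clock: 14.88
position: [0.5365, 0.2531, 0.0326]
ee_rot: [0.975, 0.221, 0.002, -0.001]
ft_force: [0.3, 0.3, 0.1]
grip_width: 0.599
grasp_force: 0.0
```

Emit:
carry_out([
  [0,0,0,0,-1],
  [0,0,0,0,-1],
  [0,0,0,0,-1],
  [0,0,0,0,-1],
  [0,0,0,0,-1],
], force=60)

```text
clock: 15.5
position: [0.5359, 0.2529, 0.0316]
ee_rot: [0.975, 0.221, 0.001, -0.001]
ft_force: [-1.9, -0.5, 9.0]
grip_width: 0.235
grasp_force: 59.1
```

Emit:
carry_out([
  [0,0,-0.1,0,-1],
  [0,0,-0.3,0,-1],
  [0,0,-0.6,0,-1],
  [0,0,-0.8,0,-1],
  [0,0,-0.8,0,-1],
  [0,0,-0.8,0,-1],
])

```text
clock: 16.25
position: [0.5345, 0.2523, 0.1494]
ee_rot: [0.975, 0.221, -0.0, 0.0]
ft_force: [0.2, 0.1, -1.4]
grip_width: 0.236
grasp_force: 59.2
```

```bash
cat > lift.py <<'E'
from meas import *
from plan import *
def held(c):
    # fit of lens: glass+rim outline by dark rim ; use depth cloud of loupe outline
    for d in outline_of("loupe_lens",c)[:1]:
        P=cloud(c,d["region"]); print("outline",d["conf"],len(P),np.percentile(P[:,2],[10,50,90]).round(4),P.mean(0).round(4))
        return d["region"]
E
python3 - <<'E'
from lift import *
s=now(); print(s[3])
c=camera("wrist"); save("w6",c["img"]); m=held(c)
im=c["img"].astype(int); P=cloud(c,np.ones((420,560),bool)); v,u=np.nonzero(c["depth"]>0); C=im[v,u]
t=np.radians(s[3]+90); e=np.array([np.cos(t),np.sin(t)]); n=np.array([-e[1],e[0]])
R=P[:,:2]-s[:2]; a=R@e; b=R@n
k=(P[:,2]>.09)&(P[:,2]<.18)
h=k&(C[:,0]-C[:,2]>15)&(a>.012)&(a<.034)&(abs(b)<.012); print("handle top",h.sum(),np.median(P[h],0).round(4), "b",np.median(b[h]).round(4))
r=k&(abs(np.hypot(a-.085,b)-.0425)<.004)&(C.max(1)<80)
A=np.c_[a[r],b[r],np.ones(r.sum())]; z=P[r][:,2]
for _ in range(5):
    w,*_=np.linalg.lstsq(A,z,rcond=None); g=abs(z-A@w)<.003; A,z=A[g],z[g]
print("rim n",len(z),"slope deg along,across",np.degrees(np.arctan(w[:2])).round(2),"z at lens ctr",w@[.085,0,1])
kk=k&(a>.03); print("extent a",np.percentile(a[kk],[0.5,99.5]),"b",np.percentile(b[kk&(C.max(1)<80)],[.5,99.5]))
E
```

```text
t 16.25 [0.5345 0.2523 0.1494] toolx [ 0.902  0.431 -0.001] z [-0.001 -0.    -1.   ]
-64.43948699452183
outline 0.55 45604 [0.1302 0.1314 0.1382] [0.5963 0.2824 0.1331]
handle top 1818 [0.5544 0.2621 0.1378] b 0.0004
rim n 6074 slope deg along,across [ 0.1  -0.02] z at lens ctr 0.13751146868238318
extent a [0.03184659 0.11907865] b [-0.04286662  0.0440202 ]
```

View pics/w6.png

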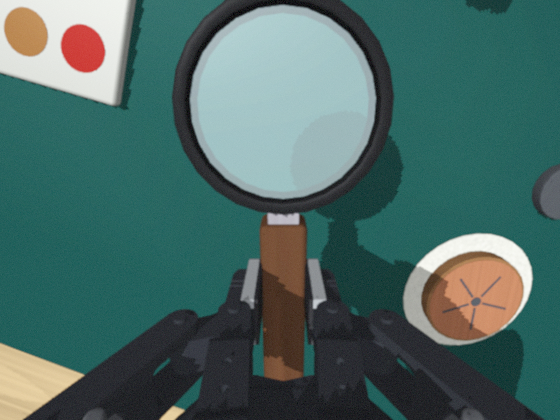

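The lens is held level (0.1°) between the pads, rim around (283,100). I carry it over, turning it so the pointer stays in the wrist camera's view.

Run:
```python
from lift import *
s=now(); c=camera("wrist"); im=c["img"].astype(int)
# glass edge circle: dark rim pixels, outer contour, projected on rim-top plane
v,u=np.mgrid[:420,:560]; z=s[2]-.0119
X=onplane(c,np.c_[u.ravel(),v.ravel()],z)[:,:2]
t=np.radians(s[3]+90); e=np.array([np.cos(t),np.sin(t)]); n=np.array([-e[1],e[0]])
a=((X-s[:2])@e).reshape(420,560); b=((X-s[:2])@n).reshape(420,560)
k=(im.max(2)<62)&(c["depth"]>0)&(a>.03)
P=cloud(c,np.ones((420,560),bool)); Z=np.zeros((420,560)); Z[c["depth"]>0]=P[:,2]
k&=(abs(Z-z)<.004)
from scipy.optimize import least_squares
A,B=a[k],b[k]
th=np.arctan2(B,A-.082); r=np.hypot(A-.082,B); pts=[]
for q in np.arange(-3.1,3.1,.05):
    g=abs(th-q)<.02
    if g.sum()>3 and abs(abs(q)-np.pi)>.25 and A[g].max()<.112:
        i=np.argmax(np.where(g,r,0)); pts.append((A[i],B[i]))
pts=np.array(pts); f=least_squares(lambda p:np.hypot(pts[:,0]-p[0],pts[:,1]-p[1])-p[2],[.082,0,.045],loss="soft_l1",f_scale=.001)
print("circle a,b,r",f.x.round(4),len(pts),f.cost)
plan(*s,[(.525,.2,.149,-44),(.51,.08,.149,-25),(.491,-.031,.149,-25)])
```

```text
t 16.35 [0.5343 0.2521 0.1487] toolx [ 0.902  0.431 -0.002] z [-0.002 -0.001 -1.   ]
circle a,b,r [0.08   0.0004 0.0438] 84 7.319181960432066e-06
(0.525, 0.2, 0.149, -44) [-0.206  0.287 -0.002 -0.681] 
(0.51, 0.08, 0.149, -25) [-0.645  0.484 -0.    -0.633] 
(0.491, -0.031, 0.149, -25) [-0.724  0.198 -0.     0.   ]
```

Emit:
carry_out([
  [-0.07,0.1,0,-0.23,-1],
  [-0.14,0.19,0,-0.45,-1],
  [-0.21,0.29,0,-0.68,-1],
  [-0.21,0.29,0,-0.68,-1],
])

```text
clock: 16.9
position: [0.5252, 0.1981, 0.1492]
ee_rot: [0.921, 0.389, -0.001, 0.0]
ft_force: [0.7, 0.3, -1.3]
grip_width: 0.239
grasp_force: 59.2
```

Emit:
carry_out([
  [-0.16,0.12,0,-0.16,-1],
  [-0.32,0.24,0,-0.32,-1],
  [-0.48,0.36,0,-0.48,-1],
  [-0.64,0.48,0,-0.63,-1],
  [-0.64,0.48,0,-0.63,-1],
])

```text
clock: 17.52
position: [0.5104, 0.0789, 0.1496]
ee_rot: [0.845, 0.534, -0.0, 0.0]
ft_force: [0.4, 0.4, -1.3]
grip_width: 0.237
grasp_force: 59.2
```

Emit:
carry_out([
  [-0.18,0.05,0,0,-1],
  [-0.36,0.1,0,0,-1],
  [-0.54,0.15,0,0,-1],
  [-0.72,0.2,0,0,-1],
  [-0.72,0.2,0,0,-1],
  [-0.72,0.2,0,0,-1],
])

```text
clock: 18.27
position: [0.4921, -0.0284, 0.1497]
ee_rot: [0.844, 0.536, 0.0, -0.0]
ft_force: [-0.0, 0.8, -1.2]
grip_width: 0.239
grasp_force: 59.2
```

```bash
cat > fin.py <<'E'
from lift import *
from scipy.optimize import least_squares
s=now(); print("yaw",s[3]); c=camera("wrist"); im=c["img"].astype(int)
t=np.radians(s[3]+90); e=np.array([np.cos(t),np.sin(t)]); n=np.array([-e[1],e[0]]); z=s[2]-.0119
v,u=np.nonzero(c["depth"]>0); P=cloud(c,np.ones((420,560),bool)); C=im[v,u]
L=np.r_[s[:2]+.081*e,0][:2]; print("lens ctr est",L.round(4))
r=np.hypot(*(P[:,:2]-L).T); k=(abs(r-.0425)<.005)&(C.max(1)<80)&(abs(P[:,2]-z)<.006)
A=np.c_[P[k][:,:2]-L,np.ones(k.sum())]; Z=P[k][:,2]
for _ in range(5):
    w,*_=np.linalg.lstsq(A,Z,rcond=None); g=abs(Z-A@w)<.002; A,Z=A[g],Z[g]
print("rim top z",w[2].round(4),"tilt deg",np.degrees(w[:2]).round(2))
k=(np.hypot(P[:,0]-.63,P[:,1]-.032)<.05)&(P[:,2]>.09)&(C[:,0]-C[:,2]>40)
if k.any():
    B=P[k]; print("brass wrist",k.sum(),B.min(0).round(4)); arm=B[B[:,0]<.633]
    if len(arm): print("arm top z",np.percentile(arm[:,2],[10,25,50,75,90]).round(4))
for nm in ["scene","side"]:
    d=camera(nm); save(nm+"_f",d["img"]); P=cloud(d,np.ones((420,560),bool)); v,u=np.nonzero(d["depth"]>0); C=d["img"][v,u].astype(int)
    k=(np.hypot(P[:,0]-.625,P[:,1]-.032)<.02)&(P[:,2]>.09)&(C[:,0]-C[:,2]>50)
    q=(abs(np.hypot(*(P[:,:2]-L).T)-.0415)<.003)&(abs(P[:,2]-z)<.008)&(C.max(1)<80)
    print(nm,"arm",k.sum(),np.percentile(P[k][:,2],[25,50,75]).round(4),"rim",q.sum(),np.percentile(P[q][:,2],[25,50,75]).round(4))
save("w7",c["img"])
E
python3 fin.py
```

```text
t 18.275 [ 0.4921 -0.0284  0.1497] toolx [0.425 0.905 0.   ] z [-0.  0. -1.]
yaw -25.14675622113163
lens ctr est [0.5265 0.045 ]
rim top z 0.1379 tilt deg [-0.11 -0.23]
brass wrist 3057 [0.6092 0.0225 0.1134]
arm top z [0.1234 0.1239 0.1244 0.1249 0.1253]
scene arm 56 [0.1223 0.1233 0.1245] rim 179 [0.1349 0.1364 0.1374]
side arm 97 [0.1242 0.1254 0.1264] rim 51 [0.1361 0.1373 0.1385]
```

View pics/w7.png

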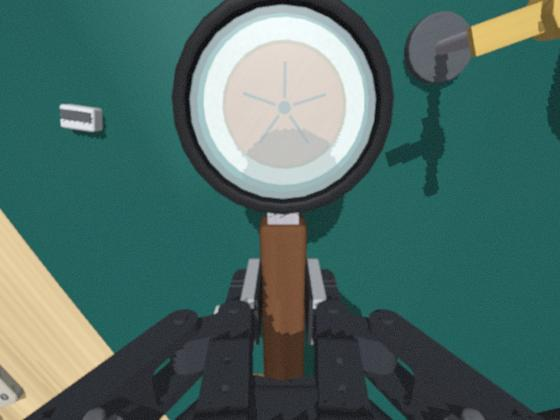

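The plate's centre at (284,107) shows almost exactly through the middle of the lens at (283,100). Only a small correction is needed: down 5.4 mm and 2 mm in xy.

Emit:
carry_out([
  [-0.013,0,0.02,0,-1],
  [-0.013,0,0.036,0,-1],
  [-0.013,0,0.036,0,-1],
  [-0.013,0,0.036,0,-1],
  [-0.013,0,0.036,0,-1],
  [-0.013,0,0.036,0,-1],
  [-0.013,0,0.036,0,-1],
  [-0.013,0,0.036,0,-1],
])

```text
clock: 19.42
position: [0.4908, -0.0317, 0.1444]
ee_rot: [0.844, 0.536, 0.0, -0.0]
ft_force: [0.2, -0.3, -1.4]
grip_width: 0.237
grasp_force: 59.2
```

```bash
python3 fin.py
```

```text
t 19.425 [ 0.4908 -0.0317  0.1444] toolx [0.425 0.905 0.   ] z [ 0.  0. -1.]
yaw -25.145012673229115
lens ctr est [0.5253 0.0416]
rim top z 0.1326 tilt deg [-0.11 -0.28]
brass wrist 2536 [0.6092 0.0226 0.1134]
arm top z [0.1232 0.1239 0.1244 0.1249 0.1253]
scene arm 57 [0.1219 0.1228 0.1244] rim 186 [0.1298 0.131  0.132 ]
side arm 96 [0.1236 0.1253 0.1265] rim 51 [0.1311 0.1323 0.1337]
```

View pics/side_f.png

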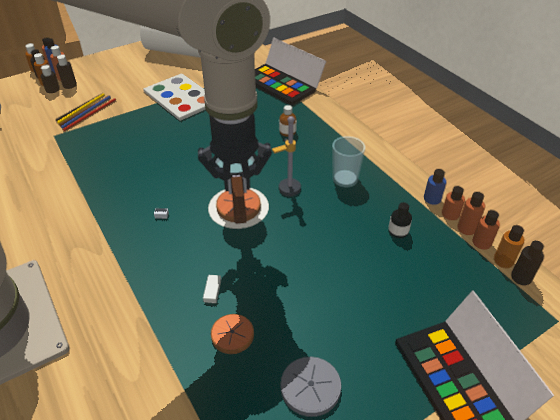

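The side view shows the plate on the mat at (238,205), the lens held above it and everything else in place. The rim's middle is within about 1 mm of the pointer's height.

```bash
python3 -c "
from workcell import ticket; print(ticket.hand_in())"
```

```text
the job is handed in; nothing more can be done
None
```

I handed the job in at about 19.5 s: the plate lies wholly on the mat and the lens is held level (within 0.3°), about 1.5 mm off the plate's centre and within 1 mm of the pointer's height, by my camera measurements; the hand-in returned no verdict.

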